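# Raise and hold the amber cover of a slide viewer

## Task

Get the slide viewer ready for a photograph: twist the yellow captive locking knob about a quarter turn anticlockwise (seen from above) until the amber cover is free, then swing the cover up until it lies in line with the red index arm on the angle scale at its side. The hinge does not hold by itself, so keep the cover there in the fingers and finish while still holding it still, without ever letting it drop. Leave the index arm and the things standing around it as they are.

Things in the scene. Friction and masses are not known exactly. Their poses are not given: they have to be found in the camera images.
- viewer: Slide viewer: fixed cream box 230 (x) x 270 (y) x 70 mm high, lit blue screen on top under an amber cover. Origin: centre of its underside on the bench. -x is its front, towards the robot. The cover's hinge axis runs along its y at x = +100, z = 76 mm. On its -y side stands an aluminium quarter-arc angle scale, 100 mm radius about the hinge axis.
- cover: Amber cover (flap) in a 10 mm thick black frame, 215 x 262 mm, about 0.6 kg. Origin on the hinge axis, mid-thickness and mid-width; its -x axis runs from the hinge to the front edge (215 mm) and on to the handle bar (257 mm); z is out of its upper face. The locking knob is mounted on it.
- cover_hinge (a joint): Cover angle in rad: 0 = closed, flat on the box; grows as its front edge swings up; stop at 1.4. Nearly no friction: let go, it falls shut at any angle.
- handle_mid (a point): Middle of the cover's steel handle bar: round, 10 mm thick, 130 mm long along the viewer's y, 42 mm in front of the cover's front edge (37 mm free gap for a finger), 76 mm above the bench when closed. Pinched from above, it turns in the fingers as the cover swings.
- lock_knob (a joint): Turn of the captive locking knob in rad: 0 = locked, grows anticlockwise seen from above, stop at 1.5. From about 1.3 on the cover is free to be lifted; below this a cross foot hooks it to the box. It stays where left (0.04 N m friction) and stays on the cover.
- knob_grip (a point): Grip point on the knob's axis, 28 mm above the cover's upper face (109 mm above the bench when closed): middle of a yellow wing 40 mm long, 12 wide, 24 high. The point's x axis lies along the wing: at joint 0 along the viewer's x, so pinch it along the viewer's y. The axis is square to the cover, 194 mm from the hinge, mid-width.
- index_arm (a joint): Angle of the red index arm in rad, on the same axis and counted the same way as the cover angle: the cover is in line with it when both values are equal. Set differently each time; it stays put (0.4 N m friction) and must be left so.
- index_tip (a point): Square red tip of the index arm, 118 mm from the hinge axis, 149 mm to the viewer's -y from its middle. Its -x axis points from the hinge along the arm.
- slide_tray: Bystander: loose green tray of filed slides, 280 x 170 x 60 mm, 1.4 kg, origin under its centre.
- glasses: Bystander: teal spectacles standing open on the bench, about 140 x 130 x 42 mm, origin under their middle.
- oil_bottle: Bystander: small amber bottle, 30 mm diameter, 68 mm high, origin under its centre, near the viewer's +y side.
- slide_mailer: Bystander: blue and white slide mailer, 84 x 32 x 21 mm, origin under its centre, near the viewer's +y side.
- forceps: Bystander: steel forceps lying flat, about 120 mm long, 6 mm high, near the viewer's -y front corner.
- stain_jar: Bystander: violet staining jar with white lid, 62 mm diameter, 110 mm high, origin under its centre.
- wash_bottle: Bystander: white wash bottle with red top and spout, 66 mm diameter, 178 mm high, origin under its centre.

How it is judged (in metres and radians):
On the way, in this order (a step that is already met when the one before it is completed fails the run):
1. the locking knob is turned free while the cover is still down (value of joint lock_knob above 1.2 rad and value of joint cover_hinge below 0.1 rad), for 0.1 s.
2. the cover is held in the fingers, still, in line with the red index arm (angle between the x axis of cover and the x axis of index_tip, either way round below 0.07 rad and contact force between the fingers and cover above 0.8 N and velocity of joint cover_hinge between -0.1 and 0.1 rad/s), for 0.4 s.
At the end, for the whole second after the job is handed in: The cover is in line with the red index arm to within 0.07 rad (4 degrees), still (under 0.1 rad/s), carried by the robot's fingers (contact force over 0.8 N) through the last second; the knob is still turned free and the index arm where it was (6 mm) (all of step 2 and value of joint lock_knob above 0.9 rad and value of joint cover_hinge above 0.35 rad and distance of index_tip from where it was at the start of the episode below 0.006 m); the arm keeps its last pose, push and grip.
It fails at once if the cover is dropped: it falls faster than 1.5 rad/s (velocity of joint cover_hinge below -1.5 rad/s).
It fails at once if the index arm is moved by more than 6 mm (distance of index_tip from where it was at the start of the episode above 0.006 m).
It fails at once if a thing standing around is pushed more than 30 mm or knocked over (distance of any of slide_tray, glasses, oil_bottle, slide_mailer, forceps, stain_jar, wash_bottle from where it was at the start of the episode above 0.03 m or angle between any of oil_bottle, stain_jar, wash_bottle, glasses's own z axis and vertical above 0.5 rad).
It also fails if it takes over 50 s, if anything falls off the work surface, if the arm or the gripper's body presses on something with over 40 N, if the wrist force passes 120 N, or if a joint passes its speed limit or range.

## Robot

A 7-joint arm with a two-finger parallel gripper is mounted at the origin on the work surface. World frame = base frame: x ahead of the robot, y to its left, z up, the work surface at z = 0. Lengths are in mm, angles in rad, forces in N, time in s.
With the tool pointing down it reaches from about 425 to 875 mm from the base axis. Payload 4.7 kg.
Tool frame: the origin (TCP) lies on the front face of the gripper's body, between the roots of the fingers; the fingertips stand 70 mm ahead of it and the grasp point (between the pads) lies 51 mm ahead of it; z points along the fingers, y is the line along which they close (so a half turn about z gives the same grasp; the last joint's range is limited). The gripper opens to 87 mm and grips with 3 to 60 N. Pads are 19 mm wide; open, the fingers measure 117 mm over their backs; the gripper's body (75 mm by 190 mm) begins 51 mm behind the grasp point.
Start: joints at [-1.254, 0.321, -0.07, 1.45, 0.023, 1.371, -0.057], TCP at [193.849, 620.436, 292.287] pointing down, gripper open.
Joint ranges: [-2.86, 2.86], [-0.3, 2.09], [-1.38, 1.24], [0.06, 2.45], [-1.56, 4.7], [0.09, 2.05], [-2.69, 2.69]. Speed limits (rad/s): [2.57, 2.57, 3.14, 3.14, 3.14, 3.14, 3.14].

## Interface

Orientations are given as a unit quaternion [w, x, y, z].
In Python, from station import env gives the robot as it stands.
- The arm moves only by the tool move_arm, never from a script. Its argument "series" is a list of rows, each a list of 3 entries, a list of its own where there are three numbers: the finger opening in mm, from 0 to 87, then the shift along the tool's x, y, z in mm, then the turn, a rotation vector about the tool's x, y, z in degrees. A call has exactly 5 rows; each row shifts and turns the commanded pose from where the row before left it, along the tool's axes as they then stand; what a row does not reach is not made up. A row lasts 1/8 s, in which the tool goes at most 62.5 mm and 10.7 degrees, less where a joint would pass 70% of its speed; a pose out of reach is approached as far as the arm can. A call is refused whole if a number of a shift passes 62.5 or a number of a turn 10.7, either way. A call with a gripper value outside its range is refused whole. The fingers move at their own pace and stop on an object; "squeeze" is the grip in N (left out, the last holds). Time passes only in rows, so rows that do not move let the fingers close, or fill a call up. It gives the time, the measured TCP pose, the force, the opening and the grip force at its end, in the units of the state.
- env.get_state(): the state, without advancing time (a new reading comes with each control period).
- env.grab_frame(name): name is "scene" or "top" or "wrist"; returns (picture, depth): 420x560x3 uint8, red, green, blue; 420x560 float32, mm along the optical axis (not along the pixel's ray), 0 where there is no reading.
- env.camera_params(name): a dict with "intrinsics" (3x3 intrinsics, pixels), "rvec" (rotation vector, rad) and "tvec" (3), from world to camera coordinates, as OpenCV has them. Camera axes: x right, y down, z forward; pixel columns grow to the right and rows downward; lengths in mm; the calibration is good to about 2 mm. A picture is of the moment at which its call begins: read the wrist's pose just before it. camera_params takes no time and is no camera call; for the wrist camera it gives the pose at the moment of the call.
- env.hand_in(): hands the job in; it is judged then, once.
The state is a dict: "t": time; "q": joint angles; "dq": joint speeds; "joint_torque": joint torques, N m; "eef_pos": TCP position; "eef_rot": TCP orientation; "contact_force": force on the tool from outside, world axes, zero at the start; "wrist_torque": the same for the moment, N m; "gripper_width": opening from 0.0 (shut) to 1.0 (fully open); "grip_force": force on a finger pad.
Only numpy, scipy, OpenCV 4.12 (cv2) and the standard library are available. Lean on these libraries where they do the work, as an engineer would, in place of code of your own. Each camera call takes 0.05 s, during which the arm holds its last target. There are 200 camera calls.

## Working session

There is one attempt and no reset: what is moved stays moved. The work goes in short steps, Python scripts to look and compute and a tool call to move; the robot and the scene stay as the last step left them, time stands still between calls to the robot, and variables do not carry over. Pictures are saved under pics/ and viewed, at most 10 in all, crops included, and the job is handed in when it is done.

Besides the shell and the picture viewer there is one more tool, called after "Call:" as name(argument=value, ...), one argument or row to a line, values as JSON. move_arm: Moves the arm, as the interface text tells. Its arguments: {"type":"object","properties":{"series":{"type":"array","items":{"type":"array"}},"squeeze":{"type":"number"}},"required":["series"]}

```bash
mkdir -p pics; cat > h.py <<'E'
import numpy as np, cv2
from scipy.spatial.transform import Rotation as R
from station import env
def cam(n):
    p=env.camera_params(n); return np.array(p["intrinsics"],float).reshape(3,3),R.from_rotvec(np.ravel(p["rvec"])).as_matrix(),np.ravel(p["tvec"])
def grab(n,save=None):
    c=cam(n); im,d=env.grab_frame(n)
    if save: cv2.imwrite(f"pics/{save}.png",im[:,:,::-1])
    return c,im,d
def cloud(c,d):
    K,Rm,t=c; v,u=np.mgrid[:d.shape[0],:d.shape[1]]
    P=np.stack([(u-K[0,2])/K[0,0]*d,(v-K[1,2])/K[1,1]*d,d],-1)
    W=(P-t)@Rm; W[d<=0]=np.nan; return W
def proj(c,X):
    K,Rm,t=c; p=(Rm@np.asarray(X,float)+t); p=K@p; return p[:2]/p[2]
def ray(c,uv,z):
    K,Rm,t=c; d=Rm.T@np.linalg.inv(K)@np.array([*uv,1.]); o=-Rm.T@t; return o+d*(z-o[2])/d[2]
E
python3 - <<'E'
from h import *
s=env.get_state(); print({k:np.round(v,3) for k,v in s.items()})
for n in("scene","top","wrist"):
    c,im,d=grab(n,n+"0"); np.savez(f"{n}0.npz",im=im,d=d); print(n,-c[1].T@c[2],c[1][2])
E
```

```text
{'t': np.float64(0.0), 'q': array([-1.254,  0.322, -0.07 ,  1.452,  0.023,  1.371, -0.057]), 'dq': array([ 0.002,  0.   ,  0.001, -0.   ,  0.001, -0.   , -0.001]), 'joint_torque': array([ 0.0000e+00, -4.9128e+01, -4.0400e-01, -3.1253e+01, -6.4000e-02,
        4.4000e-02,  0.0000e+00]), 'eef_pos': array([193.733, 620.012, 291.136]), 'eef_rot': array([-0.   ,  0.151,  0.989, -0.001]), 'contact_force': array([-0.43 , -0.511, -0.446]), 'wrist_torque': array([-0.016,  0.018,  0.028]), 'grip_force': np.float64(0.0), 'gripper_width': np.float64(1.0)}
scene [1318.35667686  650.68108546 1081.71799353] [-0.53295647 -0.47008315 -0.70354761]
top [ 415.2338335   -18.62632961 1574.19095769] [ 9.72853486e-02  1.02420542e-05 -9.95256530e-01]
wrist [118.96691238 643.96918298 384.55031583] [ 0.2706751  -0.08645785 -0.95878049]
```

View pics/top0.png

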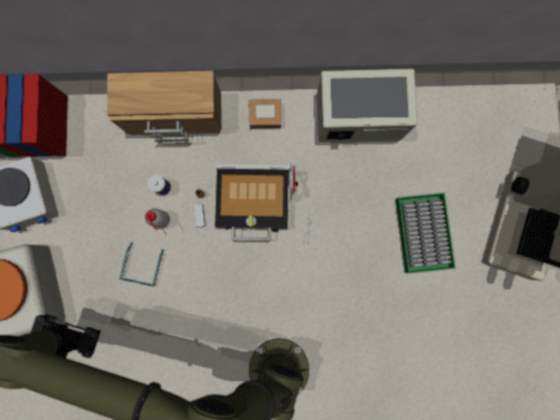

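View pics/scene0.png

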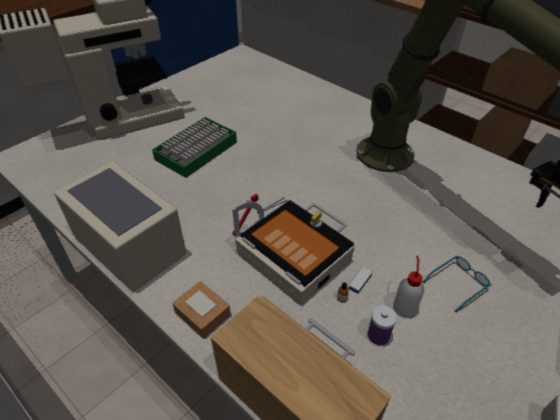

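The top view shows the viewer at about (252,197), with the yellow knob at (251,221), the handle at (252,238) and the red arm at (293,178). In the scene view the knob is at (316,217) and the red arm runs from (238,232) to (254,198).

```bash
python3 - <<'E'
from h import *
for n,box in(("top",(200,150,310,250)),("scene",(220,185,360,300))):
    z=np.load(n+"0.npz"); im,d=z["im"],z["d"]; c=cam(n); W=cloud(c,d)
    hsv=cv2.cvtColor(im,cv2.COLOR_RGB2HSV); m=np.zeros(d.shape,bool); x0,y0,x1,y1=box; m[y0:y1,x0:x1]=1
    H,S,V=[hsv[...,i].astype(int) for i in range(3)]
    M={"yellow":m&(H>21)&(H<36)&(S>120)&(V>90),"amber":m&(H>5)&(H<20)&(S>150)&(V>60),"red":m&((H<5)|(H>172))&(S>150)&(V>60)}
    for k,mm in M.items():
        v,u=np.where(mm); P=W[mm]; print(n,k,len(u),"px",u.mean().round(1),v.mean().round(1),"W med",np.nanmedian(P,0).round(1),"min",np.nanmin(P,0).round(1),"max",np.nanmax(P,0).round(1))
        if k=="red" : print(np.c_[u,v,P].round(0).tolist()[:80:3])
        if k=="amber":
            zz=np.nanmedian(P[:,2]); r=cv2.minAreaRect(np.c_[u,v].astype(np.float32)); 
            print([ray(c,q,82).round(1).tolist() for q in cv2.boxPoints(r)])
    # high things
    if n=="top":
        mm=m&(W[...,2]>60)&(W[...,2]<100); mm=cv2.morphologyEx(mm.astype(np.uint8),cv2.MORPH_OPEN,np.ones((9,9)))>0
        P=W[mm]; r=cv2.minAreaRect(P[:,:2].astype(np.float32)); print("box",r, np.median(P[:,2]))
E
```

```text
top yellow 29 px 250.3 220.0 W med [535.2  86.  122.2] min [516.9  81.   78. ] max [552.8  93.2 132.3]
top amber 969 px 246.3 192.4 W med [635.4 109.6  80. ] min [559.2 -25.6  42.3] max [705.4 274.7  90.5]
[[706.1, 267.4, 82.0], [699.1, -25.7, 82.0], [557.4, -22.3, 82.0], [564.3, 268.1, 82.0]]
top red 13 px 294.1 185.6 W med [646.3 -68.5 173.8] min [631.9 -72.9 145.5] max [660.5 -64.7 178.2]
[[294.0, 182.0, 660.0, -70.0, 151.0], [294.0, 184.0, 649.0, -69.0, 175.0], [295.0, 185.0, 651.0, -73.0, 145.0], [293.0, 188.0, 636.0, -65.0, 175.0], [294.0, 189.0, 632.0, -68.0, 178.0]]
box ((630.2582397460938, 81.46387481689453), (275.0086669921875, 231.38412475585938), 87.30729675292969) 80.93116253535625
scene yellow 35 px 316.4 214.6 W med [536.2  86.9 121.4] min [517.3  80.4 115.8] max [554.7  92.5 125.5]
scene amber 2214 px 297.1 240.3 W med [615.4  85.6  79.4] min [550.6 -35.   40.5] max [709.2 292.   86.8]
[[710.8, -23.5, 82.0], [550.5, -73.8, 82.0], [565.8, 289.9, 82.0], [706.6, 310.3, 82.0]]
scene red 62 px 246.3 211.0 W med [680.9 -67.1 128.8] min [633.3 -72.5  82.7] max [733.2 -62.  177. ]
[[255.0, 194.0, 634.0, -72.0, 172.0], [255.0, 195.0, 641.0, -64.0, 177.0], [253.0, 196.0, 644.0, -70.0, 172.0], [256.0, 196.0, 638.0, -63.0, 172.0], [253.0, 197.0, 650.0, -64.0, 176.0], [252.0, 198.0, 655.0, -63.0, 175.0], [249.0, 208.0, 666.0, -66.0, 141.0], [246.0, 210.0, 675.0, -70.0, 136.0], [246.0, 211.0, 675.0, -70.0, 132.0], [246.0, 212.0, 680.0, -65.0, 134.0], [246.0, 213.0, 678.0, -67.0, 128.0], [246.0, 214.0, 680.0, -65.0, 127.0], [245.0, 215.0, 683.0, -67.0, 123.0], [244.0, 216.0, 688.0, -66.0, 124.0], [243.0, 217.0, 692.0, -67.0, 121.0], [243.0, 218.0, 692.0, -67.0, 117.0], [243.0, 219.0, 696.0, -62.0, 120.0], [240.0, 221.0, 700.0, -72.0, 108.0], [239.0, 222.0, 706.0, -70.0, 108.0], [240.0, 223.0, 707.0, -65.0, 109.0], [233.0, 232.0, 731.0, -72.0, 83.0]]
```

```bash
python3 - <<'E'
import cv2
a=cv2.imread("pics/top0.png")[150:255,195:325]; b=cv2.imread("pics/scene0.png")[180:300,220:360]
a=cv2.resize(a,(390*1,315),interpolation=3); b=cv2.resize(b,(390,334),interpolation=3)[:315]
cv2.imwrite("pics/crop.png",cv2.hconcat([a,b]))
E
```

```text
(no output)
```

View pics/crop.png

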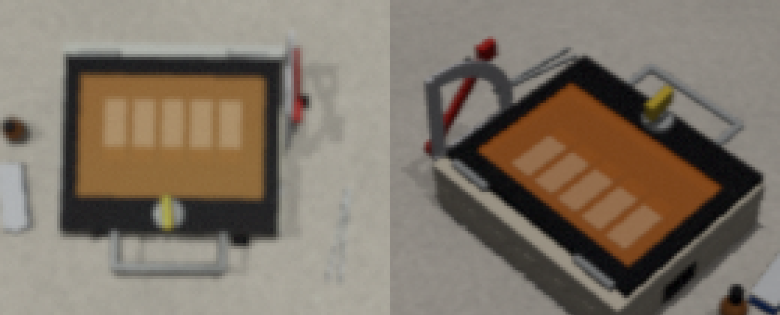

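The scene crop shows the red arm rising at roughly 45° beside the grey arc, with the wing lying along the viewer's x. The knob is at (536,86.5). I'll move in for a close look.

Call:
move_arm(
  series=[
    [87,[0,0,-15],[0,0,-7.4]],
    [87,[0,0,-5],[0,0,-7.3]],
    [87,[0,-50,0],[0,0,0]],
    [87,[0,-60,0],[0,0,0]],
    [87,[0,-60,0],[0,0,0]],
  ],
)

```text
t: 0.78
eef_pos: [185.9, 448.7, 311.7]
eef_rot: [-0.0, 0.023, 1.0, -0.0]
contact_force: [0.3, 0.5, 1.1]
gripper_width: 1.001
grip_force: 0.0
```

```bash
cat >> h.py <<'E'
def go(p,yaw=None):
    "delta in tool axes to TCP target p; yaw = azimuth deg of tool y"
    s=env.get_state(); w,x,y,z=s["eef_rot"]; Rm=R.from_quat([x,y,z,w]).as_matrix()
    print("t",s["t"],"pos",s["eef_pos"].round(1),"toolx",Rm[:,0].round(3),"tooly",Rm[:,1].round(3),"z",Rm[:,2].round(3))
    print("shift",(Rm.T@(np.array(p,float)-s["eef_pos"])).round(1),end=" ")
    if yaw is not None:
        a=np.radians(yaw); Y=np.array([np.cos(a),np.sin(a),0]);Z=np.array([0,0,-1.]);T=np.c_[np.cross(Y,Z),Y,Z]
        print("turn",np.degrees(R.from_matrix(Rm.T@T).as_rotvec()).round(2),end="")
    print()
E
python3 -c "
from h import *
go([560,60,310],87.3)"
```

```text
t 0.775 pos [185.9 448.7 311.7] toolx [-0.999  0.046  0.   ] tooly [ 0.046  0.999 -0.001] z [-0.    -0.001 -1.   ]
shift [-391.6 -371.1    1.9] turn [-0.04 -0.01  0.05]
```

Call:
move_arm(
  series=[
    [87,[-58,-20,0],[0,0,0]],
    [87,[-58,-20,0],[0,0,0]],
    [87,[-55,-30,0],[0,0,0]],
    [87,[-45,-40,0],[0,0,0]],
    [87,[-45,-40,0],[0,0,0]],
  ],
)

```text
t: 1.4
eef_pos: [440.8, 287.2, 312.1]
eef_rot: [0.0, 0.023, 1.0, 0.0]
contact_force: [0.5, 1.5, -0.2]
gripper_width: 0.998
grip_force: 0.0
```

Call:
move_arm(
  series=[
    [87,[-40,-45,0],[0,0,0]],
    [87,[-40,-45,0],[0,0,0]],
    [87,[-30,-50,0],[0,0,0]],
    [87,[-20,-50,0],[0,0,0]],
    [87,[0,-30,0],[0,0,0]],
  ],
)

```text
t: 2.02
eef_pos: [560.1, 59.2, 311.9]
eef_rot: [-0.0, 0.025, 1.0, -0.001]
contact_force: [1.0, -0.5, 0.1]
gripper_width: 0.999
grip_force: 0.0
```

```bash
python3 -c "
from h import *
go([536,86.5,250],87.3)
c,im,d=grab('wrist','w1'); np.savez('w1.npz',im=im,d=d,K=c[0],R=c[1],t=c[2]); print(-c[1].T@c[2],(d>0).mean())"
```

```text
t 2.025 pos [560.1  59.2 311.9] toolx [-0.999  0.051 -0.   ] tooly [ 0.051  0.999 -0.002] z [-0.    -0.002 -1.   ]
shift [25.5 26.2 61.8] turn [-0.1  0.  -0.2]
[481.85155969  63.72040018 405.17490314] 0.9958375850340137
```

View pics/w1.png

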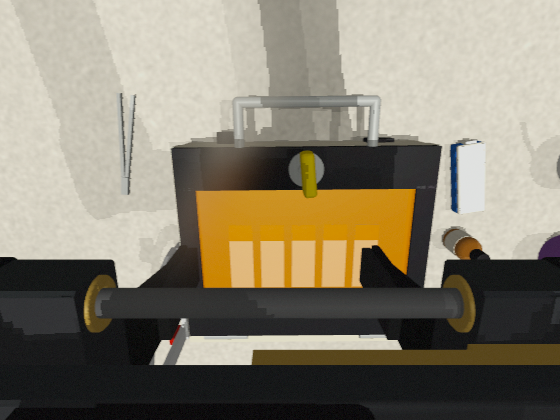

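The wrist view shows the handle bar from (238,102) to (378,101), the knob wing at (309,174), the cover's front edge near v=147, and the red arm mostly hidden at (175,335).

```bash
python3 - <<'E'
from h import *
z=np.load("w1.npz"); im,d=z["im"],z["d"]; c=(z["K"],z["R"],z["t"]); W=cloud(c,d)
hsv=cv2.cvtColor(im,cv2.COLOR_RGB2HSV); H,S,V=[hsv[...,i].astype(int) for i in range(3)]
m=np.zeros(d.shape,bool); m[130:215,270:350]=1
y=m&(H>22)&(H<36)&(S>150)&(W[...,2]>105); P=W[y]
top=P[P[:,2]>np.percentile(P[:,2],60)]
print("wing n",len(P),P.mean(0).round(1),"z",np.percentile(P[:,2],[2,50,98]).round(1),"minrect",cv2.minAreaRect(top[:,:2].astype(np.float32)))
def yaw(p):  # fit x=a+b*y
    b,a=np.polyfit(p[:,1],p[:,0],1); return np.degrees(np.arctan(b))
# handle
m=np.zeros(d.shape,bool); m[85:118,250:368]=1
h=m&(W[...,2]>60)&(W[...,2]<95); P=W[h]; print("bar",len(P),np.median(P,0).round(1),"zmax",np.percentile(P[:,2],95).round(1),"x-range",np.percentile(P[:,0],[2,98]).round(1),"x=a+by deg",yaw(P).round(2))
m=np.zeros(d.shape,bool); m[85:118,200:420]=1
P=W[m&(W[...,2]>60)&(W[...,2]<95)]; print("bar y ends",P[:,1].min().round(1),P[:,1].max().round(1))
# front edge of the cover: last z~81 per column
E=[]
for u in range(185,430,3):
    if 225<u<250 or 360<u<390: continue
    col=W[125:170,u]; k=np.where((col[:,2]>76)&(col[:,2]<86))[0]
    if len(k): E.append(col[k[0]])
E=np.array(E); b=np.polyfit(E[:,1],E[:,0],1); r=E[:,0]-np.polyval(b,E[:,1]); E=E[abs(r)<3]; print("edge",np.median(E,0).round(1),yaw(E).round(2))
# side edges at mid rows
m=np.zeros(d.shape,bool); m[150:230,160:450]=1; P=W[m&(W[...,2]>76)&(W[...,2]<86)]
L=[]
for x in range(525,590,5):
    q=P[abs(P[:,0]-x)<2.5]; L.append([x,q[:,1].min(),q[:,1].max()]) if len(q) else 0
L=np.array(L); print(L.round(0).tolist(), "z",np.median(P[:,2]))
E
```

```text
wing n 624 [534.4  86.1 120.6] z [109.3 121.3 123.1] minrect ((535.81982421875, 86.83073425292969), (37.53643035888672, 10.203147888183594), 3.001615285873413)
bar 1309 [473.1  90.7  81. ] zmax 82.5 x-range [467.1 479.1] x=a+by deg 2.45
bar y ends 19.3 158.7
edge [515.   85.2  81.3] 2.4
[[525.0, -43.0, 219.0], [530.0, -44.0, 218.0], [535.0, -44.0, 218.0], [540.0, -45.0, 217.0], [545.0, -44.0, 218.0], [550.0, -45.0, 217.0], [555.0, -45.0, 218.0], [560.0, -45.0, 217.0], [565.0, -45.0, 217.0], [570.0, -46.0, 217.0], [575.0, -45.0, 217.0], [580.0, -46.0, 216.0], [585.0, -46.0, 217.0]] z 80.92306815021307
```

```bash
python3 - <<'E'
from h import *
z=np.load("w1.npz"); im,d=z["im"],z["d"]; c=(z["K"],z["R"],z["t"]); W=cloud(c,d)
P=W[145:195,285:330].reshape(-1,3); P=P[np.hypot(P[:,0]-536,P[:,1]-86.7)<19]; print(np.histogram(P[:,2],range(76,128,3)))
hx=np.array([729.8,78.4]); ax=np.array([np.cos(np.radians(-2.45)),np.sin(np.radians(-2.45))])
for n,box in(("top",(285,160,305,205)),("scene",(225,188,262,240))):
    zz=np.load(n+"0.npz"); im,d=zz["im"],zz["d"]; W=cloud(cam(n),d); hsv=cv2.cvtColor(im,cv2.COLOR_RGB2HSV); H,S,V=[hsv[...,i].astype(int) for i in range(3)]
    x0,y0,x1,y1=box; m=np.zeros(d.shape,bool); m[y0:y1,x0:x1]=1
    m&=((H<6)|(H>172))&(S>130)&(V>40); P=W[m]; s=-(P[:,:2]-hx)@ax; h=P[:,2]-76; r=np.hypot(s,h); a=np.degrees(np.arctan2(h,s))
    o=np.argsort(r); print(n,np.c_[r,a][o].round(0).astype(int).tolist())
E
python3 -c "
from h import *
go([536,86.7,240],89)"
```

```text
(array([  0,  90,  78, 272, 175,   3,   2,  19,   5,   7,   4,   7,   7,
         7, 174, 376,   0]), array([ 76,  79,  82,  85,  88,  91,  94,  97, 100, 103, 106, 109, 112,
       115, 118, 121, 124, 127]))
top [[98, 50], [99, 46], [100, 44], [106, 48], [106, 50], [120, 54], [122, 53], [123, 51], [124, 53], [124, 52], [127, 50], [127, 49], [129, 51], [131, 50], [132, 48], [134, 47], [135, 49], [137, 48]]
scene [[7, 149], [11, 135], [12, 145], [15, 121], [28, 50], [32, 55], [32, 47], [34, 60], [34, 43], [37, 63], [37, 61], [38, 58], [38, 53], [39, 48], [39, 54], [40, 50], [41, 46], [41, 53], [42, 40], [42, 49], [45, 43], [47, 57], [47, 57], [49, 55], [51, 55], [52, 58], [52, 52], [53, 48], [54, 57], [55, 47], [55, 55], [56, 43], [57, 52], [59, 48], [60, 52], [60, 54], [61, 52], [62, 49], [63, 45], [64, 53], [66, 53], [67, 50], [69, 54], [69, 49], [69, 44], [72, 54], [73, 48], [73, 53], [74, 45], [74, 49], [76, 49], [77, 51], [77, 48], [80, 53], [80, 49], [81, 49], [81, 46], [83, 50], [83, 49], [84, 48], [86, 51], [87, 49], [112, 46], [114, 52], [114, 50], [115, 48], [116, 45], [117, 44], [117, 51], [118, 48], [118, 54], [119, 43], [120, 49], [120, 51], [121, 54], [121, 42], [121, 55], [121, 47], [121, 52], [122, 51], [123, 46], [123, 49], [123, 43], [124, 52], [124, 53], [124, 50], [124, 49], [127, 51], [127, 50], [127, 49], [128, 50], [128, 48], [131, 51], [131, 47], [131, 48], [132, 48], [133, 47], [-9223372036854775808, -9223372036854775808], [-9223372036854775808, -9223372036854775808], [-9223372036854775808, -9223372036854775808]]
t 2.075 pos [559.5  55.  312.1] toolx [-0.998  0.055  0.   ] tooly [ 0.055  0.998 -0.004] z [-0.    -0.004 -1.   ]
shift [25.2 30.6 72. ] turn [-0.21 -0.02 -2.15]<stdin>:9: RuntimeWarning: invalid value encountered in cast
```

The dial disc tops out at about 91 mm, so I'll keep the fingertips at about 95 mm (TCP z 165).

Call:
move_arm(
  series=[
    [87,[15,20,20],[0.2,0,-2.1]],
    [87,[10,10.5,40],[0,0,0]],
    [87,[0,0,12],[0,0,0]],
    [87,[0,0,0],[0,0,0]],
    [87,[0,0,0],[0,0,0]],
  ],
)

```text
t: 2.7
eef_pos: [536.6, 93.5, 241.7]
eef_rot: [0.001, 0.005, 1.0, -0.002]
contact_force: [-0.7, -0.4, 0.7]
gripper_width: 0.995
grip_force: 0.0
```

```bash
python3 -c "
from h import *
go([536,86.7,165],89)"
```

```text
t 2.7 pos [536.6  93.5 241.7] toolx [-1.     0.011 -0.002] tooly [ 0.011  1.    -0.003] z [ 0.002 -0.003 -1.   ]
shift [ 0.7 -6.6 76.7] turn [-0.18  0.14  0.39]
```

Call:
move_arm(
  series=[
    [87,[0.5,-6.5,15],[0,0,0]],
    [87,[0,0,25],[0,0,0]],
    [87,[0,0,20],[0,0,0]],
    [87,[0,0,0],[0,0,0]],
    [87,[0,0,0],[0,0,0]],
  ],
)

```text
t: 3.32
eef_pos: [535.3, 87.1, 180.9]
eef_rot: [0.0, 0.005, 1.0, -0.002]
contact_force: [-0.1, -0.1, 0.1]
gripper_width: 0.999
grip_force: 0.0
```

```bash
python3 -c "
from h import *
go([536,86.7,165],89)"
```

```text
t 3.325 pos [535.3  87.1 180.9] toolx [-1.     0.01  -0.001] tooly [ 0.01   1.    -0.003] z [ 0.001 -0.003 -1.   ]
shift [-0.7 -0.3 15.9] turn [-0.19  0.06  0.42]
```

Call:
move_arm(
  series=[
    [87,[-0.7,-0.3,15.5],[0,0,0.4]],
    [60,[0,0,0],[0,0,0]],
    [5,[0,0,0],[0,0,0]],
    [5,[0,0,0],[0,0,0]],
    [5,[0,0,0],[0,0,0]],
  ],
  squeeze=20,
)

```text
t: 3.95
eef_pos: [535.7, 87.1, 165.1]
eef_rot: [0.0, 0.008, 1.0, -0.002]
contact_force: [0.1, 0.3, -0.1]
gripper_width: 0.634
grip_force: 0.0
```

Call:
move_arm(
  series=[
    [5,[0,0,0],[0,0,0]],
    [5,[0,0,0],[0,0,0]],
    [5,[0,0,0],[0,0,0]],
    [5,[0,0,0],[0,0,0]],
    [5,[0,0,0],[0,0,0]],
  ],
)

```text
t: 4.58
eef_pos: [535.5, 86.4, 164.8]
eef_rot: [-0.0, 0.008, 1.0, -0.002]
contact_force: [-0.8, -1.6, 0.6]
gripper_width: 0.152
grip_force: 20.0
```

Gripped at 13 mm, which matches the wing. Next I turn it anticlockwise, which is −z in tool axes.

Call:
move_arm(
  series=[
    [5,[0,0,0],[0,0,-8]],
    [5,[0,0,0],[0,0,-8]],
    [5,[0,0,0],[0,0,-8]],
    [5,[0,0,0],[0,0,-8]],
    [5,[0,0,0],[0,0,-8]],
  ],
)

```text
t: 5.2
eef_pos: [535.7, 86.0, 164.8]
eef_rot: [-0.001, -0.336, 0.942, -0.002]
contact_force: [-0.1, -3.3, 0.4]
gripper_width: 0.15
grip_force: 20.0
```

```bash
python3 -c "
from h import *
go([535.8,86.7,165],171);s=env.get_state();print(s['q'].round(2),s['contact_force'],s['wrist_torque'],s['gripper_width'])"
```

```text
t 5.2 pos [535.7  86.  164.8] toolx [-0.774 -0.633  0.003] tooly [-0.633  0.774 -0.004] z [ 0.    -0.005 -1.   ]
shift [-0.5  0.4 -0.2] turn [ -0.14  -0.23 -41.74]
[-0.52  0.2   0.34  1.88 -0.07  1.07  2.11] [-0.09693622 -3.26625834  0.38631958] [-0.50926916 -0.0289387  -0.02306075] 0.1497746731974254
```

Joint 7 is at 2.11 of its 2.69 limit. I'll release the wing, swing the open gripper a half turn back around it, and regrip.

Call:
move_arm(
  series=[
    [87,[0,0,0],[0,0,0]],
    [87,[0,0,0],[0,0,0]],
    [87,[0,0,0],[0,0,0]],
    [87,[0,0,0],[0,0,0]],
    [87,[0,0,0],[0,0,10]],
  ],
)

```text
t: 5.82
eef_pos: [535.5, 87.3, 164.8]
eef_rot: [-0.0, -0.249, 0.969, -0.002]
contact_force: [-0.1, 0.4, 0.4]
gripper_width: 0.635
grip_force: 0.0
```

Call:
move_arm(
  series=[
    [87,[0,0,0],[0,0,10]],
    [87,[0,0,0],[0,0,10]],
    [87,[0,0,0],[0,0,10]],
    [87,[0,0,0],[0,0,10]],
    [87,[0,0,0],[0,0,10]],
  ],
)

```text
t: 6.45
eef_pos: [535.5, 87.3, 164.8]
eef_rot: [0.0, 0.185, 0.983, -0.002]
contact_force: [0.1, 0.1, -0.1]
gripper_width: 0.996
grip_force: 0.0
```

```bash
python3 -c "
from h import *
go([535.8,86.7,165],-51);s=env.get_state();print(s['q'].round(2),s['contact_force'],s['gripper_width'])"
```

```text
t 6.45 pos [535.5  87.3 164.8] toolx [-0.932  0.363 -0.001] tooly [ 0.363  0.932 -0.003] z [-0.    -0.003 -1.   ]
shift [-0.5 -0.4 -0.2] turn [-4.000e-02  2.200e-01  1.197e+02]
[-0.62  0.2   0.45  1.89 -0.1   1.07  1.07] [ 0.13101101  0.13577921 -0.08106865] 0.9957248372607655
```

Call:
move_arm(
  series=[
    [87,[0,0,0],[0,0,10]],
    [87,[0,0,0],[0,0,10]],
    [87,[0,0,0],[0,0,10]],
    [87,[0,0,0],[0,0,10]],
    [87,[0,0,0],[0,0,10]],
  ],
)

```text
t: 7.08
eef_pos: [535.5, 87.3, 164.8]
eef_rot: [0.001, 0.583, 0.813, -0.001]
contact_force: [-0.2, 0.4, -0.1]
gripper_width: 0.999
grip_force: 0.0
```

Call:
move_arm(
  series=[
    [87,[0,0,0],[0,0,10]],
    [87,[0,0,0],[0,0,10]],
    [87,[0,0,0],[0,0,10]],
    [87,[0,0,0],[0,0,10]],
    [87,[0,0,0],[0,0,10]],
  ],
)

```text
t: 7.7
eef_pos: [535.5, 87.3, 164.8]
eef_rot: [0.001, 0.872, 0.49, -0.001]
contact_force: [-0.5, -0.8, -0.2]
gripper_width: 0.997
grip_force: 0.0
```

Call:
move_arm(
  series=[
    [87,[0,0,0],[0,0,10]],
    [87,[0,0,0],[0,0,10]],
    [40,[0,0,0],[0,0,0]],
    [5,[0,0,0],[0,0,0]],
    [5,[0,0,0],[0,0,0]],
  ],
)

```text
t: 8.32
eef_pos: [535.5, 87.1, 164.8]
eef_rot: [0.002, 0.942, 0.335, -0.001]
contact_force: [-0.1, 0.3, -0.3]
gripper_width: 0.743
grip_force: 0.0
```

```bash
python3 -c "
from h import *
go([535.8,86.7,165],-51);s=env.get_state();print(s['q'].round(2),s['contact_force'],s['gripper_width'])"
```

```text
t 8.325 pos [535.5  87.1 164.8] toolx [ 0.776  0.631 -0.002] tooly [ 0.631 -0.776  0.003] z [-0.    -0.003 -1.   ]
shift [-0.   0.5 -0.2] turn [0.15 0.12 0.14]
[-0.84  0.23  0.71  1.89 -0.17  1.08 -0.96] [-0.07077697  0.28123201 -0.34678017] 0.7425974464323901
```

Call:
move_arm(
  series=[
    [5,[0,0,0],[0,0,0]],
    [5,[0,0,0],[0,0,0]],
    [5,[0,0,0],[0,0,0]],
    [5,[0,0,0],[0,0,0]],
    [5,[0,0,0],[0,0,-4]],
  ],
)

```text
t: 8.95
eef_pos: [535.9, 86.5, 164.8]
eef_rot: [0.002, 0.93, 0.368, -0.0]
contact_force: [5.2, -6.3, -1.2]
gripper_width: 0.176
grip_force: 5.7
```

Call:
move_arm(
  series=[
    [5,[0,0,0],[0,0,-8]],
    [5,[0,0,0],[0,0,-8]],
    [5,[0,0,0],[0,0,-8]],
    [5,[0,0,0],[0,0,-8]],
    [5,[0,0,0],[0,0,-7]],
  ],
)

```text
t: 9.57
eef_pos: [536.1, 86.3, 164.8]
eef_rot: [0.002, 0.753, 0.658, -0.001]
contact_force: [1.8, -1.9, -1.5]
gripper_width: 0.148
grip_force: 20.0
```

```bash
python3 -c "
from h import *
go([535.8,86.7,165],-9);s=env.get_state();print(s['q'].round(2),s['contact_force'],s['wrist_torque'],s['gripper_width'],s['grip_force'])"
```

```text
t 9.575 pos [536.1  86.3 164.8] toolx [ 0.135  0.991 -0.004] tooly [ 0.991 -0.135  0.002] z [ 0.001 -0.004 -1.   ]
shift [ 0.4 -0.3 -0.2] turn [0.11 0.24 1.26]
[-0.75  0.22  0.61  1.89 -0.14  1.07 -0.23] [ 1.78881266 -1.89522765 -1.48117092] [-0.4259564  -0.31974344 -0.02233323] 0.14846129447328127 20.000014901161194
```

The tool now sits at 1.48 rad in knob terms. I'll release, rise and check.

Call:
move_arm(
  series=[
    [87,[0,0,0],[0,0,0]],
    [87,[0,0,0],[0,0,0]],
    [87,[0,0,0],[0,0,0]],
    [87,[0,0,0],[0,0,0]],
    [87,[0,0,-30],[0,0,0]],
  ],
)

```text
t: 10.2
eef_pos: [533.8, 87.1, 193.0]
eef_rot: [0.0, 0.754, 0.656, -0.004]
contact_force: [0.5, 0.4, 0.5]
gripper_width: 0.637
grip_force: 0.0
```

Call:
move_arm(
  series=[
    [87,[0,0,-50],[0,0,-5.3]],
    [60,[0,-40,-20],[0,0,0]],
    [36,[0,-22,0],[0,0,0]],
    [36,[0,0,0],[0,0,0]],
    [36,[0,0,0],[0,0,0]],
  ],
)

```text
t: 10.82
eef_pos: [474.1, 90.3, 264.8]
eef_rot: [0.001, 0.723, 0.69, -0.001]
contact_force: [0.3, 0.1, -0.5]
gripper_width: 0.476
grip_force: 0.0
```

```bash
python3 -c "
from h import *
go([473.1,89.3,190],-2.45);s=env.get_state();print(s['q'].round(2),s['gripper_width']*87)
c,im,d=grab('wrist','w2'); np.savez('w2.npz',im=im,d=d,K=c[0],R=c[1],t=c[2])"
```

```text
t 10.825 pos [474.1  90.3 264.8] toolx [ 0.046  0.999 -0.003] tooly [ 0.999 -0.046  0.001] z [ 0.001 -0.003 -1.   ]
shift [-0.8 -1.  74.8] turn [ 0.04  0.19 -0.21]
[-0.83 -0.04  0.58  1.91  0.03  1.27 -0.31] 41.37563372650619
```

View pics/w2.png

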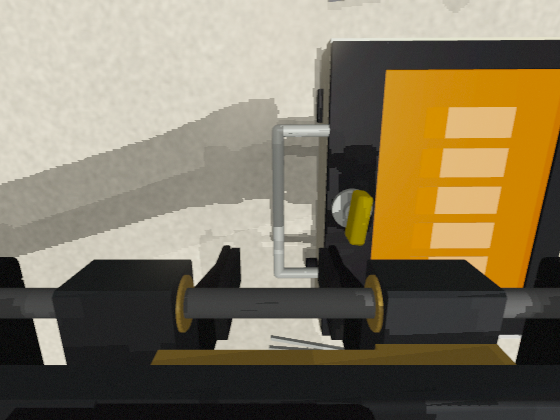

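The wing now lies along the viewer's y, at about a quarter turn (359,217). The fingers straddle the bar at u≈278. Next I'll check the bar and the knob angle.

```bash
python3 - <<'E'
from h import *
z=np.load("w2.npz"); im,d=z["im"],z["d"]; c=(z["K"],z["R"],z["t"]); W=cloud(c,d)
P=W[140:225,260:295].reshape(-1,3); P=P[(P[:,2]>60)&(P[:,2]<95)]
print("bar",np.median(P,0).round(1),np.percentile(P[:,0],[2,98]).round(1),np.percentile(P[:,2],95).round(1))
hsv=cv2.cvtColor(im,cv2.COLOR_RGB2HSV); H,S=hsv[...,0],hsv[...,1]
m=(H>22)&(H<36)&(S>150)&(W[...,2]>116); m[:180]=0;m[250:]=0; P=W[m]; print("wing",P.mean(0).round(1),cv2.minAreaRect(P[:,:2].astype(np.float32)),np.linalg.svd(P[:,:2]-P[:,:2].mean(0),full_matrices=False)[2][0])
go([473.1,89.3,133],-2.45)
E
```

```text
bar [474.4 111.4  80.9] [468.6 479.9] 82.4
wing [535.3  88.  121. ] ((536.1807250976562, 86.89757537841797), (39.68002700805664, 12.848211288452148), 81.89466857910156) [-0.16857268 -0.98568923]
t 10.875 pos [474.2  90.1 264.6] toolx [ 0.047  0.999 -0.004] tooly [ 0.999 -0.047  0.   ] z [ 0.    -0.004 -1.   ]
shift [ -0.4  -1.2 131.6] turn [ 0.03  0.22 -0.23]
```

The knob reads about 1.46 rad, so the cover is free. I'll go down on the bar.

Call:
move_arm(
  series=[
    [36,[0,-0.8,35],[0,0,0]],
    [36,[0,0,35],[0,0,0]],
    [36,[0,0,30],[0,0,0]],
    [36,[0,0,15],[0,0,0]],
    [36,[0,0,0],[0,0,0]],
  ],
)

```text
t: 11.5
eef_pos: [472.7, 89.5, 148.9]
eef_rot: [0.001, 0.723, 0.69, -0.002]
contact_force: [-0.2, -0.1, -0.3]
gripper_width: 0.416
grip_force: 0.0
```

```bash
python3 -c "
from h import *
go([473.4,89.3,133],-2.45);s=env.get_state();print(s['q'].round(2),s['contact_force'],s['gripper_width']*87)"
```

```text
t 11.5 pos [472.7  89.5 148.9] toolx [ 0.047  0.999 -0.005] tooly [ 0.999 -0.047 -0.002] z [-0.002 -0.005 -1.   ]
shift [-0.1  0.8 15.9] turn [-0.09  0.3  -0.23]
[-0.81  0.09  0.59  2.04 -0.05  1.02 -0.24] [-0.19428043 -0.14653727 -0.32393923] 36.21353599244393
```

Call:
move_arm(
  series=[
    [36,[0,0.8,10],[0,0,0]],
    [36,[0,0,5.5],[0,0,0]],
    [2,[0,0,0],[0,0,0]],
    [2,[0,0,0],[0,0,0]],
    [2,[0,0,0],[0,0,0]],
  ],
  squeeze=25,
)

```text
t: 12.12
eef_pos: [473.8, 89.9, 134.6]
eef_rot: [0.001, 0.723, 0.691, -0.001]
contact_force: [-0.0, 0.3, 0.3]
gripper_width: 0.155
grip_force: 0.0
```

```bash
python3 -c "
from h import *
go([473.4,89.3,133],-2.45);s=env.get_state();print(s['contact_force'],s['gripper_width']*87,s['grip_force'])
t0=0;p0=np.array([-257,0.])
prev=None
for th in np.arange(0,0.92,0.05):
    p=np.array([257*(1-np.cos(th)),257*np.sin(th)]); print(round(th,2),p.round(1),None if prev is None else (p-prev).round(1)); prev=p"
```

```text
t 12.125 pos [473.8  89.9 134.6] toolx [ 0.046  0.999 -0.003] tooly [ 0.999 -0.046  0.001] z [ 0.    -0.003 -1.   ]
shift [-0.6 -0.3  1.6] turn [ 0.03  0.17 -0.2 ]
[-0.01830929  0.27566017  0.32952775] 13.470480162751997 0.0
0.0 [0. 0.] None
0.05 [ 0.3 12.8] [ 0.3 12.8]
0.1 [ 1.3 25.7] [ 1.  12.8]
0.15 [ 2.9 38.4] [ 1.6 12.7]
0.2 [ 5.1 51.1] [ 2.2 12.7]
0.25 [ 8.  63.6] [ 2.9 12.5]
0.3 [11.5 75.9] [ 3.5 12.4]
0.35 [15.6 88.1] [ 4.1 12.2]
0.4 [ 20.3 100.1] [ 4.7 12. ]
0.45 [ 25.6 111.8] [ 5.3 11.7]
0.5 [ 31.5 123.2] [ 5.9 11.4]
0.55 [ 37.9 134.3] [ 6.4 11.1]
0.6 [ 44.9 145.1] [ 7.  10.8]
0.65 [ 52.4 155.5] [ 7.5 10.4]
0.7 [ 60.4 165.6] [ 8. 10.]
0.75 [ 69.  175.2] [8.5 9.6]
0.8 [ 77.9 184.4] [9.  9.2]
0.85 [ 87.4 193.1] [9.4 8.7]
0.9 [ 97.2 201.3] [9.9 8.2]
```

Tool y lies along viewer x, so each row is (0, dx, −dz). I'll finish closing, then swing.

Call:
move_arm(
  series=[
    [2,[0,0,0],[0,0,0]],
    [2,[0,0,0],[0,0,0]],
    [2,[0,0,0],[0,0,0]],
    [2,[0,0.1,-6],[0,0,0]],
    [2,[0,0.2,-6.8],[0,0,0]],
  ],
)

```text
t: 12.75
eef_pos: [473.7, 89.9, 147.0]
eef_rot: [0.001, 0.723, 0.691, -0.001]
contact_force: [1.2, 0.0, -3.8]
gripper_width: 0.103
grip_force: 25.0
```

Call:
move_arm(
  series=[
    [2,[0,1.0,-12.8],[0,0,0]],
    [2,[0,1.6,-12.7],[0,0,0]],
    [2,[0,2.2,-12.7],[0,0,0]],
    [2,[0,0,0],[0,0,0]],
    [2,[0,0,0],[0,0,0]],
  ],
)

```text
t: 13.38
eef_pos: [478.3, 89.7, 184.9]
eef_rot: [0.001, 0.723, 0.691, -0.002]
contact_force: [-2.9, 0.0, -3.1]
gripper_width: 0.106
grip_force: 25.0
```

```bash
python3 -c "
from h import *
go([473.8+5.1,89.9-.2,134.6+51.1],-2.45);s=env.get_state();print(s['contact_force'],s['gripper_width']*87,s['grip_force'])
c,im,d=grab('scene','s2');np.savez('s2.npz',im=im,d=d)
cv2.imwrite('pics/s2c.png',cv2.resize(im[150:300,210:370,::-1],(640,600),interpolation=3))"
```

```text
t 13.375 pos [478.3  89.7 184.9] toolx [ 0.046  0.999 -0.004] tooly [ 0.999 -0.046 -0.001] z [-0.001 -0.004 -1.   ]
shift [ 0.   0.6 -0.8] turn [-0.04  0.2  -0.2 ]
[-2.92806515  0.00678404 -3.09749629] 9.204102716867018 24.99486207962036
```

View pics/s2c.png

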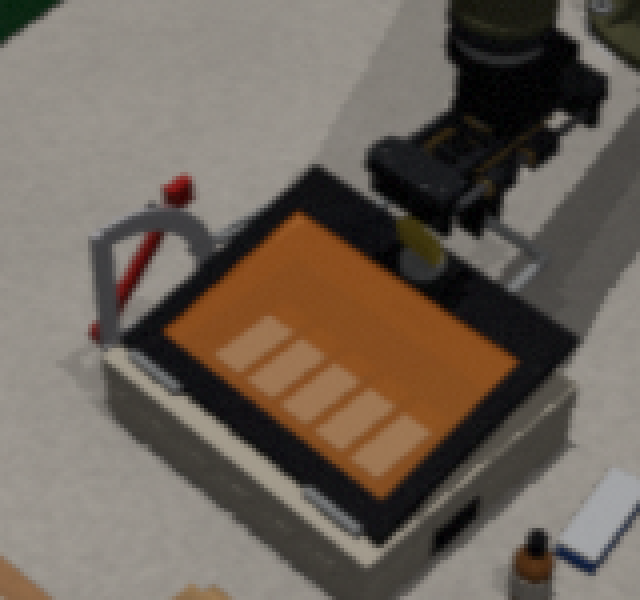

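The cover is lifting in the fingers, with the handle held at about (500,230) in the crop and the red arm untouched. I'll keep swinging to about 0.8 rad.

Call:
move_arm(
  series=[
    [2,[0,2.9,-12.5],[0,0,0]],
    [2,[0,3.5,-12.4],[0,0,0]],
    [2,[0,4.1,-12.2],[0,0,0]],
    [2,[0,4.7,-12.0],[0,0,0]],
    [2,[0,5.3,-11.7],[0,0,0]],
  ],
)

```text
t: 14.05
eef_pos: [498.5, 88.9, 247.0]
eef_rot: [0.0, 0.723, 0.691, -0.002]
contact_force: [-5.3, 0.1, -1.0]
gripper_width: 0.101
grip_force: 25.0
```

Call:
move_arm(
  series=[
    [2,[0,5.9,-11.4],[0,0,0]],
    [2,[0,6.4,-11.1],[0,0,0]],
    [2,[0,7.0,-10.8],[0,0,0]],
    [2,[0,0,0],[0,0,0]],
    [2,[0,0,0],[0,0,0]],
  ],
)

```text
t: 14.68
eef_pos: [517.3, 88.1, 280.6]
eef_rot: [-0.0, 0.723, 0.691, -0.002]
contact_force: [-9.0, 0.0, 2.5]
gripper_width: 0.102
grip_force: 25.0
```

```bash
python3 -c "
from h import *
go([473.8+44.9,89.9-2,134.6+145.1],-2.45);s=env.get_state();print(s['contact_force'],s['gripper_width']*87,s['grip_force'],s['q'].round(2))"
```

```text
t 14.675 pos [517.3  88.1 280.6] toolx [ 0.046  0.999 -0.003] tooly [ 0.999 -0.046 -0.003] z [-0.004 -0.003 -1.   ]
shift [-0.1  1.4  0.9] turn [-0.2   0.19 -0.2 ]
[-8.97643264  0.04465212  2.52418435] 8.913165553705566 24.996691346168518 [-0.81  0.06  0.61  1.79 -0.03  1.3  -0.23]
```

Call:
move_arm(
  series=[
    [2,[0,6.5,-11],[0,0,0]],
    [2,[0,7.3,-10.6],[0,0,0]],
    [2,[0,8.0,-10.0],[0,0,0]],
    [2,[0,8.5,-9.6],[0,0,0]],
    [2,[0,0,0],[0,0,0]],
  ],
)

```text
t: 15.3
eef_pos: [550.0, 86.8, 321.5]
eef_rot: [0.002, 0.723, 0.69, -0.001]
contact_force: [-0.2, 0.3, -2.1]
gripper_width: 0.105
grip_force: 25.0
```

```bash
cat > ang.py <<'E'
from h import *
import sys
s=env.get_state();print(s['t'],s['eef_pos'].round(1),s['contact_force'].round(1),s['gripper_width']*87,s['grip_force'])
hx=np.array([729.8,78.4]); a=np.radians(-2.45); ax=np.array([np.cos(a),np.sin(a)]); ay=np.array([-ax[1],ax[0]])
for n in("scene","top"):
    c,im,d=grab(n,n+sys.argv[1]); W=cloud(c,d); hsv=cv2.cvtColor(im,cv2.COLOR_RGB2HSV); H,S,V=[hsv[...,i].astype(int) for i in range(3)]
    Q=W[...,:2]-hx; sx=-(Q@ax); sy=Q@ay; h=W[...,2]-76; reg=(sx>-15)&(sx<260)&(h>-10)&(h<240)
    def rep(k,m,off):
        X=np.c_[sx[m],h[m]]
        for _ in range(4):
            mu=np.median(X,0) if _==0 else X.mean(0); v=np.linalg.svd(X-mu,full_matrices=False)[2][0]; v=v*np.sign(v[0]); r=(X-mu)@[-v[1],v[0]]; X=X[abs(r)<max(2.5*r.std(),2)]
        print(n,k,len(X),"slope deg %.2f"%np.degrees(np.arctan2(v[1],v[0])),"mid r %.1f"%np.hypot(*mu),"polar %.2f"%np.degrees(np.arctan2(mu[1],mu[0])),"perp off from hinge %.1f"%(mu@[-v[1],v[0]]),"std %.1f"%r.std())
    amber=reg&(abs(sy)<120)&(H>5)&(H<20)&(S>130)&(V>60)
    rep("amber",amber,0)
    red=reg&(abs(sy+149)<16)&((H<7)|(H>172))&(S>120)&(V>40)
    rep("red",red,0); rep("redstem",red&(np.hypot(sx,h)<95)&(np.hypot(sx,h)>20),0)
    # tip by polar median
    t=red&(np.hypot(sx,h)>105); print(n,"tip polar",np.degrees(np.arctan2(h[t],sx[t])).mean().round(2),t.sum())
E
python3 ang.py 3
```

```text
15.3 [550.   86.8 321.5] [-0.2  0.3 -2.1] 9.11790452300776 24.992913007736206
scene amber 3084 slope deg 45.67 mid r 108.4 polar 46.91 perp off from hinge 2.3 std 2.1
scene red 107 slope deg 46.29 mid r 76.7 polar 50.33 perp off from hinge 5.4 std 5.2
scene redstem 64 slope deg 48.35 mid r 57.1 polar 50.83 perp off from hinge 2.5 std 3.7
scene tip polar 48.91 38
top amber 718 slope deg 45.82 mid r 77.2 polar 48.04 perp off from hinge 3.0 std 1.7
top red 22 slope deg 48.21 mid r 113.3 polar 50.22 perp off from hinge 4.0 std 5.6
top redstem 3 slope deg 45.61 mid r 68.0 polar 53.49 perp off from hinge 9.3 std 0.7
top tip polar 50.11 15
```

```bash
python3 - <<'E'
from h import *
hx=np.array([729.8,78.4]); a=np.radians(-2.45); ax=np.array([np.cos(a),np.sin(a)]); ay=np.array([-ax[1],ax[0]])
T={}
for n in("scene","top"):
    c=cam(n); im=cv2.imread(f"pics/{n}3.png")[:,:,::-1]; im=np.ascontiguousarray(im); hsv=cv2.cvtColor(im,cv2.COLOR_RGB2HSV).astype(int); H,S,V=hsv[...,0],hsv[...,1],hsv[...,2]
    m=((H<8)|(H>170))&(S>110)&(V>35); x0,y0,x1,y1=(225,185,265,240) if n=="scene" else (285,165,305,200)
    M=np.zeros_like(m); M[y0:y1,x0:x1]=m[y0:y1,x0:x1]; v,u=np.where(M)
    K,Rm,t=c; o=-Rm.T@t; D=(Rm.T@np.linalg.inv(K)@np.c_[u,v,np.ones(len(u))].T).T
    nrm=np.r_[ay,0]; p0=np.r_[hx,76]-149*nrm; lam=((p0-o)@nrm)/(D@nrm); X=o+D*lam[:,None]
    s=-(X[:,:2]-hx)@ax; h=X[:,2]-76
    if n=="scene":
        r=np.hypot(s,h); al=np.degrees(np.arctan2(h,s))
        for lo,hi in((35,50),(50,65),(65,80),(80,95),(95,108),(108,130)):
            k=(r>lo)&(r<hi); print(lo,hi,k.sum(),al[k].mean().round(1) if k.any() else "", al[k].std().round(1) if k.any() else "")
        k=r>106
    else:
        k=v>=183
    T[n]=(u[k].mean(),v[k].mean(),k.sum()); print(n,T[n])
A=[np.asarray(cam(n)[0]@np.c_[cam(n)[1],cam(n)[2]]) for n in("scene","top")]
X=cv2.triangulatePoints(A[0],A[1],np.array(T["scene"][:2]).reshape(2,1),np.array(T["top"][:2]).reshape(2,1)).ravel(); X=X[:3]/X[3]
s=-(X[:2]-hx)@ax; h=X[2]-76; print("tip",X.round(1),"sy",((X[:2]-hx)@ay).round(1),"r",np.hypot(s,h).round(1),"deg",np.degrees(np.arctan2(h,s)).round(2))
a=cv2.imread("pics/scene3.png")[150:300,200:360]; b=cv2.imread("pics/top3.png")[155:245,200:310]
cv2.imwrite("pics/c3.png",cv2.hconcat([cv2.resize(a,(440,412),interpolation=3),cv2.resize(b,(360,412),interpolation=3)]))
E
```

```text
35 50 17 51.1 7.8
50 65 16 49.4 4.5
65 80 17 48.4 4.1
80 95 8 42.8 14.1
95 108 1 -45.0 0.0
108 130 37 47.7 4.4
scene (np.float64(254.28571428571428), np.float64(197.38095238095238), np.int64(42))
top (np.float64(294.0), np.float64(185.86363636363637), np.int64(22))
tip [643.2 -67.3 167.5] sy -149.3 r 121.7 deg 48.73
```

View pics/c3.png

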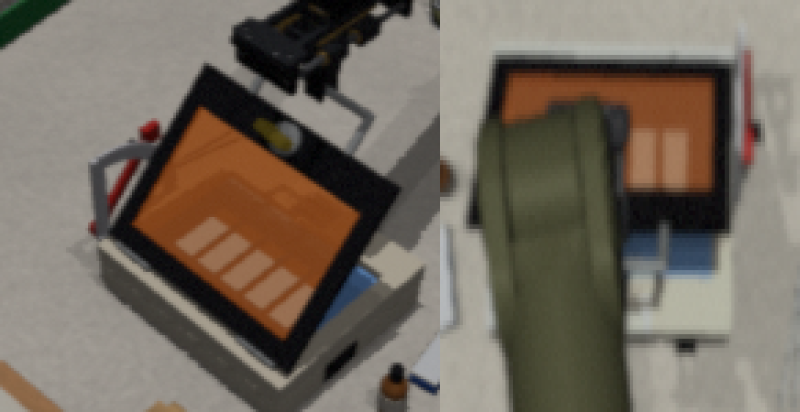

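The cover is held at about 45.8° and the red arm is at about 48.3°, so I'll add about 2.4°, an arc of roughly 11 mm.

Call:
move_arm(
  series=[
    [2,[0,4,-3.7],[0,0,0]],
    [2,[0,3.9,-3.6],[0,0,0]],
    [2,[0,0,0],[0,0,0]],
    [2,[0,0,0],[0,0,0]],
    [2,[0,0,0],[0,0,0]],
  ],
)

```text
t: 16.02
eef_pos: [556.6, 86.5, 327.8]
eef_rot: [0.001, 0.723, 0.691, -0.001]
contact_force: [-0.9, -0.5, -2.6]
gripper_width: 0.104
grip_force: 25.0
```

```bash
python3 ang.py 4; python3 -c "
import numpy as np
from h import *
p=env.get_state()['eef_pos'];print(np.degrees(np.arctan2(p[2]-134.6,257-(p[0]-473.8))),p)"
```

```text
16.025 [556.6  86.5 327.8] [-0.9 -0.5 -2.6] 9.004760121143681 24.994069039821625
scene amber 3060 slope deg 47.59 mid r 108.4 polar 48.88 perp off from hinge 2.4 std 2.1
scene red 102 slope deg 46.37 mid r 75.8 polar 50.56 perp off from hinge 5.5 std 4.4
scene redstem 64 slope deg 46.74 mid r 57.1 polar 50.77 perp off from hinge 4.0 std 3.4
scene tip polar 48.88 38
top amber 586 slope deg 47.98 mid r 81.1 polar 50.17 perp off from hinge 3.1 std 1.6
top red 23 slope deg 47.60 mid r 110.5 polar 50.12 perp off from hinge 4.9 std 4.8
top redstem 3 slope deg 27.63 mid r 54.3 polar 53.20 perp off from hinge 23.5 std 0.4
top tip polar 49.31 17
47.950593255782096 [556.57945256  86.49518968 327.75630368]
```

The cover is at 47.8° and the red arm at about 48°, so they agree. I'll hold still, then hand in.

Call:
move_arm(
  series=[
    [2,[0,0,0],[0,0,0]],
    [2,[0,0,0],[0,0,0]],
    [2,[0,0,0],[0,0,0]],
    [2,[0,0,0],[0,0,0]],
    [2,[0,0,0],[0,0,0]],
  ],
)

```text
t: 16.75
eef_pos: [556.6, 86.5, 327.8]
eef_rot: [0.001, 0.723, 0.691, -0.001]
contact_force: [-0.3, -1.1, -4.1]
gripper_width: 0.105
grip_force: 25.0
```

```bash
python3 -c "
from h import *
s=env.get_state();print(s['eef_pos'],s['grip_force'],abs(s['dq']).max());print(env.hand_in())"
```

```text
[556.59089796  86.51190901 327.78993428] 24.994052946567535 0.0015137070481191334
the job is handed in; nothing more can be done
None
```

I handed the job in at about 17 s (no verdict was returned): the knob is turned free at about 1.46 rad, and the cover is held still in the fingers at about 47.8°, in line with the red index arm at about 48°.

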